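# Put the snack box away under the pantry organiser's height bar

## Robot

A 7-joint arm with a two-finger parallel gripper is mounted at the origin on the work surface. World frame = base frame: x ahead of the robot, y to its left, z up, the work surface at z = 0. Lengths are in m, angles in rad, forces in N, time in s.
With the tool pointing down it reaches from about 0.4 to 0.9 m from the base axis. Payload 5.5 kg.
Tool frame: the origin (TCP) lies midway between the tips of the shut fingers; the grasp point (between the pads) lies 19 mm behind it (env.grasp_offset is the distance from the TCP to the grasp point, in m); x points along the fingers, y is the direction in which the jaws open and shut, and the axes are right-handed (so a half turn about x gives the same grasp; the last joint's range is limited). The gripper opens to 92 mm and grips with 3 to 60 N. Pads are 19 mm wide; open, the fingers measure 130 mm over their backs; the gripper's body (75 mm by 190 mm) begins 47 mm behind the grasp point.
Start: joints at [-0.985, 0.501, -0.427, 1.55, 0.221, 1.138, -0.21], TCP at [0.206, 0.616, 0.227] pointing down, gripper open.
Joint ranges: [-2.88, 2.88], [-0.31, 2.03], [-1.54, 1.56], [0.2, 2.42], [-1.41, 4.55], [0.19, 2.02], [-2.57, 2.57]. Speed limits (rad/s): [2.57, 2.57, 3.14, 3.14, 3.14, 3.14, 3.14].

## Interface

Orientations are given as a unit quaternion [x, y, z, w].
In Python, from station import env gives the robot as it stands. The module is installed in compiled form; this text tells all that it offers.
- The arm moves only by the tool apply_moves, never from a script. Its argument "series" is one flat list of numbers, 5 for each row, row after row: the shift along the tool's x, y, z in mm, then the turn about the tool's x in rad, then the finger opening in mm, from 0 to 91.8. A call has 1 to 8 rows; each row shifts and turns the commanded pose from where the row before left it, along the tool's axes as they then stand; what a row does not reach is not made up. A row lasts 1/10 s, in which the tool goes at most 50 mm and 8.59 degrees, less where a joint would pass 70% of its speed; a pose out of reach is approached as far as the arm can. A call is refused whole if a number of a shift passes 50 or a number of a turn 0.15, either way. A call with a gripper value outside its range is refused whole. The fingers move at their own pace and stop on an object; "force" is the grip in N (left out, the last holds). Time passes only in rows, so rows that do not move let the fingers close. It gives the time, the measured TCP pose, the force and the opening at its end, in the units of the state.
- env.get_state(): the state, without advancing time (a new reading comes with each control period).
- env.capture(name): name is "scene" or "top" or "wrist"; returns (picture, depth): 400x640x3 uint8, red, green, blue; 400x640 float32, m along the optical axis (not along the pixel's ray), 0 where there is no reading.
- env.camera_model(name): a dict with "fx", "fy", "cx", "cy" (pixels), "world_from_camera" (4x4, takes a point from camera to world coordinates). Camera axes: x right, y up, looking along -z (the intrinsics and any distortion apply to the point x, -y, -z); pixel columns grow to the right and rows downward; lengths in m; the calibration is good to about 2 mm. A picture is of the moment at which its call begins: read the wrist's pose just before it. camera_model takes no time and is no camera call; for the wrist camera it gives the pose at the moment of the call.
- env.finish_job(): hands the job in, once; it reports no verdict.
The state is a dict: "time_s": time; "joint_positions": joint angles; "qvel": joint speeds; "tau": joint torques, N m; "tool_pos": TCP position; "ee_rot": TCP orientation; "ft_force": force on the tool from outside, world axes, zero at the start; "wrist_torque": the same for the moment, N m; "width": finger opening in m.
Only numpy, scipy, OpenCV 4.12 (cv2) and the standard library are available. Lean on these libraries where they do the work, as an engineer would, in place of code of your own. Each camera call takes 0.05 s, during which the arm holds its last target.

## Task

The snack box on the high-chair tray has its lid standing open a little: press the lid fully shut, gently. Then put the box away lengthwise in the organiser's empty lane: set it down in front of the bar and slide it in under the bar until you feel it come up against the lane's back stop, without forcing it against the bar or shoving the stop out of its setting. Let go, and leave the other things where they are.

Things in the scene. Friction and masses are not known exactly. Their poses are not given: they have to be found in the camera images.
- box_center (a point): Centre of the loose snack box (plain white plastic), 25 mm above its underside: 110 long (x) x 60 wide (y) x 50 mm high with the lid shut, 0.15 to 0.29 kg. The lid is the top 5 mm, 110 x 60, hinged along the -x end; clip (opening) end at +x. Starts on the high-chair tray (surface z = 0, rim 14 mm high). Can be gripped across the 60 mm width, below the lid. Either end may go in first.
- box: The same snack box; origin at the centre of its underside, axes as for box_center. Sliding it along the deck takes 1 to 3 N; breaking it loose from rest can take up to 9 N for an instant.
- lid_press (a point): Point on top of the lid near its clip end (97 mm from the hinge, on the centre line), where it is pressed; it moves with the lid. With the lid shut it lies 50 mm above the box's underside.
- lid (a joint): Lid angle (rad): 0 = fully shut, positive = open. It starts 0.06 to 0.10 open (clip end 6 to 11 mm high). The hinge is stiff: pushing the lid down at the press point takes about 7 N, it stays where it is left, and it meets the box rim solidly when shut. The thin lid must not be pressed with more than 40 N.
- organiser: Fixed steel two-lane pantry organiser on the worktop (z = 0); place and yaw vary. Origin on the worktop under the bar, on the empty lane's centre line; +x leads straight in under the bar, +y to the other lane (centre line y = 76 mm), which holds the pot. Deck 6 mm thick, x = -150 to +135, y = -40 to +116 mm; nothing stands on it in front of the bar. The low back wall (30 mm high) is at x = 133 mm.
- bar (a point): Underside of the fixed square height bar, mid-width of the empty lane. The bar crosses both lanes at organiser x = -4 to +4 mm, 59 to 71 mm above the worktop: 53 mm clear above the deck, so the shut box passes with 3 mm to spare and an open lid catches. At the bar, posts 71 mm high bound each lane.
- lane (a point): On the deck in the empty lane, 40 mm in beyond the bar. The lane is 72 mm wide between low walls (30 mm high). At its back is an upright stop plate (58 wide, top 46 mm above the worktop) set somewhere with its face 50 to 95 mm beyond the bar's centre; not measured. It is held by friction and slides if pushed with over about 14 N. Home, 15 to 60 mm of the box stands out before the bar.
- jar: Loose glass baby-food jar with steel lid on the tray, 56 diameter x 63 mm high, origin at the centre of its underside. Leave alone.
- spoon: Loose steel spoon lying on the tray, 150 mm long along its x, origin at mid-length underneath. Leave alone.
- cup: Loose two-handled drinking cup on the tray, 70 diameter (110 over the handles, its y) x 99 mm high, origin at the centre of its underside. Leave alone.
- pot: Loose small lidded pot, 60 diameter x 45 mm high, standing in the organiser's other lane behind the bar, origin at the centre of its underside. Leave alone.
- bowl: Orange suction bowl stuck to the tray, 124 diameter x 46 mm high, origin at the centre of its underside. Fixed.
- busy_board: Plastic busy board with a latch and a small flap door, lying stuck to the tray, 100 (x) x 150 (y) x 32 mm high, origin at the centre of its underside. Fixed.
There are look-alikes about, which are no part of the job. What is shaped like the box but green is not meant.

How it is judged:
By the outcome, as a careful person would: the job done as asked, in the order asked, and still so for the second after the job is handed in, with the robot touching nothing.
It also fails if it takes over 72 s, if anything falls off the work surface, if the arm or the gripper's body presses on something with over 40 N, if the wrist force passes 120 N, or if a joint passes its speed limit or range.

## Working session

There is one attempt and no reset: what is moved stays moved. The work goes in short steps, Python scripts to look and compute and a tool call to move; the robot and the scene stay as the last step left them, time stands still between calls to the robot, and variables do not carry over. Pictures are saved under pics/ and viewed, and the job is handed in when it is done.

Besides the shell and the picture viewer there is one more tool, called after "Request:" as a command line: name --argument value ..., lists and objects as JSON in quotes. apply_moves: Moves the arm, as the interface text tells. Its arguments: {"type":"object","properties":{"series":{"type":"array"},"force":{"type":"number"}},"required":["series"]}

```bash
mkdir -p pics; cat > h.py <<'E'
import numpy as np, cv2, json
from station import env
def cap(n,tag):
    p,d=env.capture(n); cv2.imwrite(f'pics/{tag}.png',cv2.cvtColor(p,cv2.COLOR_RGB2BGR)); np.savez(f'{tag}.npz',p=p,d=d,**{k:np.array(v) for k,v in env.camera_model(n).items() if k in('fx','fy','cx','cy','world_from_camera')}); return p,d
def pts(tag):
    z=np.load(f'{tag}.npz'); d=z['d']; v,u=np.mgrid[0:400,0:640]
    P=np.stack([(u-z['cx'])/z['fx']*d,-(v-z['cy'])/z['fy']*d,-d,np.ones_like(d)],-1)@z['world_from_camera'].T
    return z['p'],d,P[...,:3]
E
python3 - <<'E'
from h import *
cap('scene','s0');cap('top','t0')
s=env.get_state()
for k in s: print(k,np.round(s[k],4))
for n in('scene','top','wrist'):print(n,env.camera_model(n))
E
```

```text
time_s 0.1
joint_positions [-0.9848  0.5017 -0.4268  1.5513  0.2208  1.1383 -0.2103]
qvel [-0.0004 -0.0021 -0.001  -0.0008  0.0001  0.0002 -0.0005]
tau [-1.09000e-02 -5.67874e+01 -5.83840e+00 -2.79914e+01 -6.89000e-02
  2.41000e-02  0.00000e+00]
tool_pos [0.2061 0.6158 0.2258]
ee_rot [ 0.113   0.698  -0.1142  0.6978]
ft_force [-0.3078 -0.5533 -0.5293]
wrist_torque [-0.0118 -0.0116  0.0302]
width 0.0921
scene {'fx': 442.35049047061005, 'fy': 442.35049047061005, 'cx': 322.12058582670056, 'cy': 196.80708178143257, 'world_from_camera': array([[-0.28736041, -0.77007131,  0.56957367,  1.16543383],
       [ 0.9578144 , -0.22858065,  0.17419088,  0.1526669 ],
       [-0.00394588,  0.59560143,  0.80327042,  1.01641561],
       [ 0.        ,  0.        ,  0.        ,  1.        ]])}
top {'fx': 494.4312450355994, 'fy': 494.4312450355994, 'cx': 311.75728777330767, 'cy': 193.93029588853256, 'world_from_camera': array([[ 0.01467176,  0.98594298, -0.16643671,  0.27009235],
       [-0.99983837,  0.01619612,  0.00780514, -0.07928257],
       [ 0.01039105,  0.1662953 ,  0.98602125,  1.35739145],
       [ 0.        ,  0.        ,  0.        ,  1.        ]])}
wrist {'fx': 360.5874145568442, 'fy': 360.5874145568442, 'cx': 315.6947661513021, 'cy': 200.03499300661161, 'world_from_camera': array([[ 0.31763031, -0.90838307, -0.27193967,  0.13199267],
       [ 0.94821267,  0.30370383,  0.09304149,  0.64074571],
       [-0.00192819, -0.28740943,  0.95780588,  0.38425525],
       [ 0.        ,  0.        ,  0.        ,  1.        ]])}
```

View pics/s0.png

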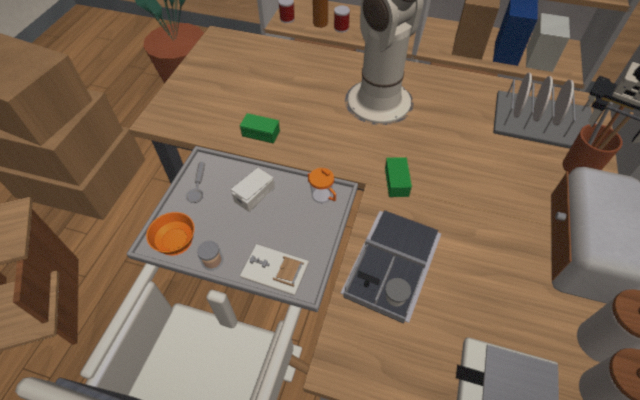

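View pics/t0.png

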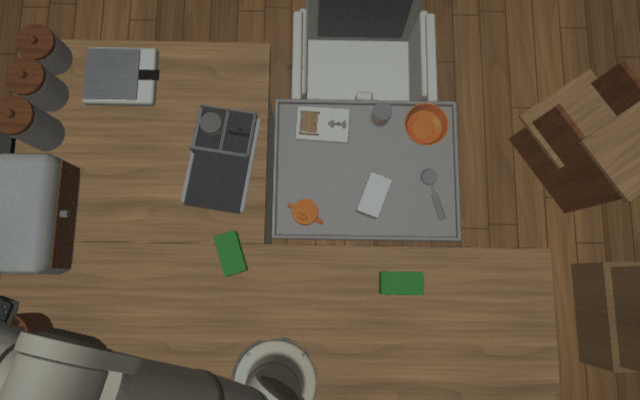

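The scene view shows the white box at about (253,187). In the top view the box is at (374,195), its hinge/clip ends still to be told. The organiser is at (220,160) with the pot at (210,122), so the empty lane is at about (240,130). The cup is at (305,210) and the jar at (382,113).

```bash
python3 - <<'E'
from h import *
for tag,roi in(('t0',(345,165,405,225)),('s0',(225,160,285,215))):
    p,d,P=pts(tag); x0,y0,x1,y1=roi
    hsv=cv2.cvtColor(p,cv2.COLOR_RGB2HSV)
    m=np.zeros(d.shape,np.uint8); m[y0:y1,x0:x1]=((p[y0:y1,x0:x1].min(-1)>(185 if tag=='t0' else 170))&(hsv[y0:y1,x0:x1,1]<40))*255
    Q=P[(m>0)&(d>0)]; print(tag,len(Q),Q.mean(0),np.percentile(Q[:,2],[1,10,50,90,99]))
    up=(m>0)&(d>0)&(P[...,2]>.04); 
    Q=P[up]; print('top pts',len(Q),Q.mean(0)); A=np.c_[Q[:,:2],np.ones(len(Q))]; c=np.linalg.lstsq(A,Q[:,2],rcond=None)[0]; print('plane',c, (Q[:,2]-A@c).std())
    r=cv2.minAreaRect((Q[:,:2]*1000).astype(np.float32)); print(r,cv2.boxPoints(r))
    big=cv2.resize(p[y0:y1,x0:x1],None,fx=9,fy=9,interpolation=cv2.INTER_CUBIC); cv2.imwrite(f'pics/box_{tag}.png',big[...,::-1])
p,d,P=pts('t0'); 
big=cv2.resize(p[95:220,170:270],None,fx=4.7,fy=4.7,interpolation=cv2.INTER_CUBIC); cv2.imwrite('pics/org_t0.png',big[...,::-1])
p,d,P=pts('s0'); 
big=cv2.resize(p[205:325,335:445],None,fx=5,fy=5,interpolation=cv2.INTER_CUBIC); cv2.imwrite('pics/org_s0.png',big[...,::-1])
E
```

```text
<stdin>:6: RuntimeWarning: Mean of empty slice.
  ret = um.true_divide(
Traceback (most recent call last):
IndexError: index -1 is out of bounds for axis 0 with size 0
```

```bash
python3 - <<'E'
from h import *
for tag,c in(('t0',(374,195)),('s0',(253,184))):
    p,d,P=pts(tag); print(p[c[1],c[0]],d[c[1],c[0]],P[c[1],c[0]],(d>0).mean()); 
    for u in range(c[0]-25,c[0]+26,5): print(u,p[c[1],u],d[c[1],u],np.round(P[c[1],u],4))
for tag,(x0,y0,x1,y1) in(('t0',(345,165,405,225)),('s0',(225,160,285,215))):
    p,d,P=pts(tag)
    cv2.imwrite(f'pics/box_{tag}.png',cv2.resize(p[y0:y1,x0:x1],None,fx=9,fy=9,interpolation=cv2.INTER_CUBIC)[...,::-1])
p,d,P=pts('t0'); 
big=cv2.resize(p[95:220,170:270],None,fx=4.7,fy=4.7,interpolation=cv2.INTER_CUBIC); cv2.imwrite('pics/org_t0.png',big[...,::-1])
p,d,P=pts('s0'); 
big=cv2.resize(p[205:325,335:445],None,fx=5,fy=5,interpolation=cv2.INTER_CUBIC); cv2.imwrite('pics/org_s0.png',big[...,::-1])
E
```

```text
[152 155 154] 1.3206509 [ 0.48951931 -0.25586328  0.05645397] 0.99601953125
349 [120 120 118] 1.3794501 [ 0.4983 -0.194  -0.0022]
354 [120 122 119] 1.3784615 [ 0.4983 -0.2078 -0.0011]
359 [122 123 119] 1.383673 [ 0.4994 -0.2223 -0.0061]
364 [154 156 155] 1.3246275 [ 0.4898 -0.2296  0.0523]
369 [152 154 155] 1.3257648 [ 0.4902 -0.2431  0.0513]
374 [152 155 154] 1.3206509 [ 0.4895 -0.2559  0.0565]
379 [154 157 156] 1.3204917 [ 0.4897 -0.2692  0.0567]
384 [152 154 154] 1.3198456 [ 0.4898 -0.2824  0.0575]
389 [118 119 118] 1.3775662 [ 0.4996 -0.3053  0.0008]
394 [118 118 115] 1.3805634 [ 0.5003 -0.3197 -0.002 ]
399 [119 117 115] 1.37575 [ 0.4997 -0.3328  0.0029]
[197 192 186] 1.2192812 [ 0.49852747 -0.25027446  0.05878021] 0.99579296875
228 [147 141 139] 1.2930939 [ 0.4792 -0.3447  0.0011]
233 [146 141 137] 1.2949148 [ 4.740e-01 -3.313e-01 -4.000e-04]
238 [189 186 180] 1.2223586 [ 0.5088 -0.291   0.0565]
243 [194 191 184] 1.2237554 [ 0.504  -0.2783  0.0554]
248 [195 192 184] 1.2266533 [ 0.4985 -0.266   0.053 ]
253 [197 192 186] 1.2192812 [ 0.4985 -0.2503  0.0588]
258 [193 190 181] 1.2232316 [ 0.4924 -0.2383  0.0556]
263 [190 186 180] 1.2294141 [ 0.485  -0.227   0.0507]
268 [140 133 124] 1.2438065 [ 0.473  -0.218   0.0394]
273 [132 127 120] 1.2640454 [ 0.4576 -0.2103  0.0234]
278 [145 139 137] 1.2905872 [ 0.4386 -0.204   0.0025]
```

View pics/box_s0.png

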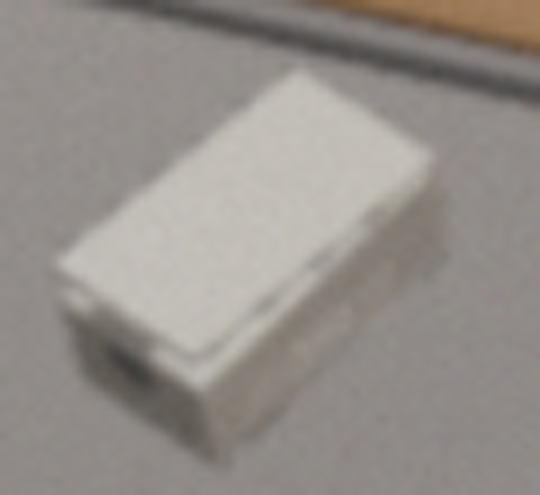

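View pics/box_t0.png

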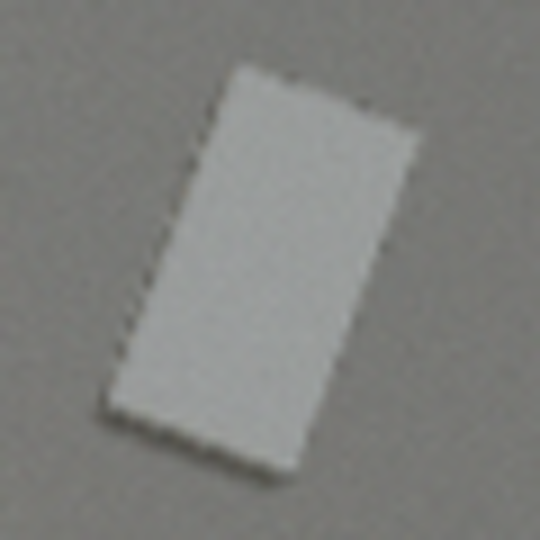

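View pics/org_t0.png

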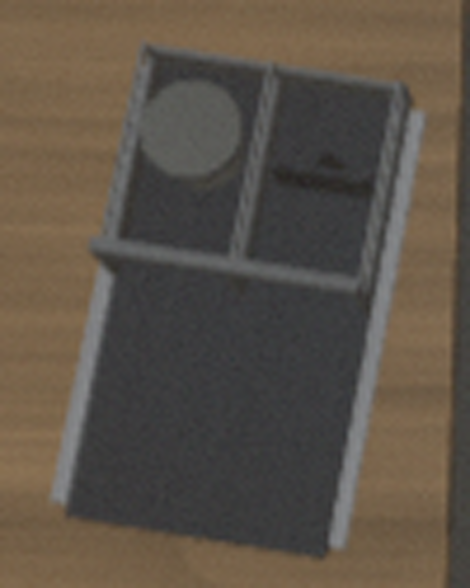

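View pics/org_s0.png

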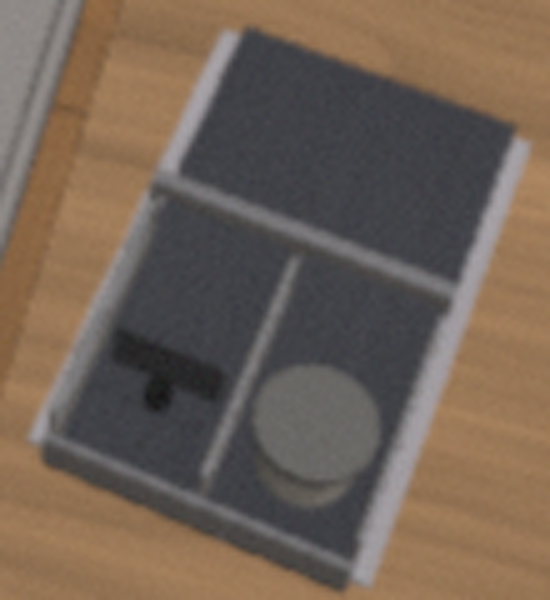

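The lid crop in the scene view shows a dark gap at its lower-left end, which is the end away from the robot, so the clip is at the far end. The organiser's bar runs over a clear deck, and its stop plate stands in the right-hand lane. Next I'll measure both.

```bash
cat >> h.py <<'E'
def ray(z,u,v):
    W=z['world_from_camera']; d=W[:3,:3]@np.array([(u-z['cx'])/z['fx'],-(v-z['cy'])/z['fy'],-1.]); return W[:3,3],d
def onz(tag,u,v,h):
    z=np.load(f'{tag}.npz'); o,d=ray(z,u,v); return o+d*(h-o[2])/d[2]
def tri(views):
    A=np.zeros((3,3));b=np.zeros(3)
    for tag,u,v in views:
        o,d=ray(np.load(f'{tag}.npz'),u,v); d=d/np.linalg.norm(d); M=np.eye(3)-np.outer(d,d); A+=M;b+=M@o
    return np.linalg.solve(A,b)
E
python3 - <<'E'
from h import *
# box: lid quads from crops (crop coords/9+offset; cubic resize centre shift)
f=lambda c,o,s:((c[0]+.5)/s-.5+o[0],(c[1]+.5)/s-.5+o[1])
p,d,P=pts('t0')
m=np.zeros((400,640),np.uint8); m[165:225,345:405]=(p[165:225,345:405].min(-1)>136)*255
c=max(cv2.findContours(m,0,2)[0],key=cv2.contourArea); r=cv2.minAreaRect(c); print('top px rect',r)
bp=cv2.boxPoints(r); 
for q in bp: print(np.round(q,1),onz('t0',q[0],q[1],.05),onz('t0',q[0],q[1],.058)[:2])
Q=P[(cv2.erode(m,np.ones((3,3)))>0)&(d>0)]; A=np.c_[Q[:,:2],np.ones(len(Q))]; k=np.linalg.lstsq(A,Q[:,2],rcond=None)[0]; print('plane',k,'mean',Q.mean(0))
t={'hl':(109,410),'hr':(297,472),'cr':(421,130),'cl':(240,65)}
s={'hl':(435,155),'hr':(300,68),'cr':(58,265),'cl':(195,357)}
for n in t: print(n,tri([('t0',*f(t[n],(345,165),9)),('s0',*f(s[n],(225,160),9))]))
# organiser
T={'frontL':(60,500),'frontR':(337,545),'barL':(95,243),'barR':(365,285),'backL':(145,47),'backR':(405,90),'stopL':(275,175),'stopR':(372,187)}
H={'frontL':.006,'frontR':.006,'barL':.071,'barR':.071,'backL':.03,'backR':.03,'stopL':.046,'stopR':.046}
for n in T: print(n,onz('t0',*f(T[n],(170,95),4.7),H[n]))
S={'stopR':(115,335),'stopL':(222,375),'barR':(158,180),'barL':(450,292)}
for n in S: print('s',n,onz('s0',*f(S[n],(335,205),5),H[n]))
p,d,P=pts('t0')
for (u,v) in ((cup:=(305,210)),(382,108),(210,122)): print(P[v,u])
from scipy.spatial.transform import Rotation as R
st=env.get_state(); print(R.from_quat(st['ee_rot']).as_matrix())
E
```

```text
top px rect ((374.01544189453125, 194.1597900390625), (21.825923919677734, 40.3492431640625), 21.037511825561523)
[356.6 209.1] [ 0.45173896 -0.20994215  0.05      ] [ 0.45062746 -0.20914264]
[371.1 171.4] [ 0.55519718 -0.24921379  0.05      ] [ 0.55345261 -0.24817397]
[391.4 179.2] [ 0.53450568 -0.30416316  0.05      ] [ 0.53288773 -0.30278711]
[377.  216.9] [ 0.43154801 -0.26426066  0.05      ] [ 0.43056005 -0.26312877]
plane [ 0.08722595 -0.04101214  0.00092765] mean [ 0.49186295 -0.25620487  0.05433837]
hl [ 0.44958171 -0.21093095  0.04632611]
hr [ 0.43102898 -0.26490639  0.04965769]
cr [ 0.53287083 -0.30147381  0.06016044]
cl [ 0.55221804 -0.24830496  0.05881518]
frontL [0.47260158 0.26651055 0.006     ]
frontR [0.44859667 0.10321439 0.006     ]
barL [0.61105281 0.23860684 0.071     ]
barR [0.58914809 0.08426342 0.071     ]
backL [0.74277305 0.22571033 0.03      ]
backR [0.71888015 0.0700478  0.03      ]
stopL [0.6603891  0.14228913 0.046     ]
stopR [0.65414562 0.08549884 0.046     ]
s stopR [0.66920303 0.0896539  0.046     ]
s stopL [0.67517314 0.14392148 0.046     ]
s barR [0.59336867 0.09116449 0.071     ]
s barL [0.61413574 0.23935541 0.071     ]
[ 0.44214141 -0.072445    0.08608786]
[ 0.73133875 -0.27882515  0.0604792 ]
[0.68531038 0.19178653 0.05299994]
[[-5.97069347e-04  3.17212949e-01  9.48354147e-01]
 [-1.64627516e-03  9.48352719e-01 -3.17213508e-01]
 [-9.99998467e-01 -1.75065034e-03 -4.40125416e-05]]
```

Request:
apply_moves --series '[0,-20,40,0,0,0,-24,42,0,0,0,-24,42,0,0,0,-24,42,0,0,0,-24,42,0,0,0,-24,42,0,0,0,-24,42,0,0,0,-24,42,0,0]' --force 10

```text
time_s: 0.9
tool_pos: [0.4642, 0.3303, 0.2265]
ee_rot: [0.114, 0.698, -0.114, 0.698]
ft_force: [1.0, 1.0, 0.1]
width: 0.0324
```

Request:
apply_moves --series '[0,-24,42,0,0,0,-24,42,0,0,0,-22,30,0,0,0,-20,15,0,0,0,0,0,0,0]'

```text
time_s: 1.4
tool_pos: [0.5589, 0.2, 0.2259]
ee_rot: [0.115, 0.697, -0.117, 0.697]
ft_force: [0.3, -0.2, -0.2]
width: 0.0002
```

```bash
python3 - <<'E'
from h import *
s=env.get_state();print(s['time_s'],s['tool_pos'],s['ee_rot'],s['qvel'].round(3) if hasattr(s['qvel'],'round') else s['qvel'],s['ft_force'])
cap('wrist','w0')
E
```

```text
1.4 [0.55890561 0.20004212 0.22587695] [ 0.11522684  0.69747266 -0.11746816  0.6974639 ] [-0.047 -0.004 -0.064  0.007 -0.026 -0.004 -0.042] [ 0.28620652 -0.15404635 -0.19711865]
```

View pics/w0.png

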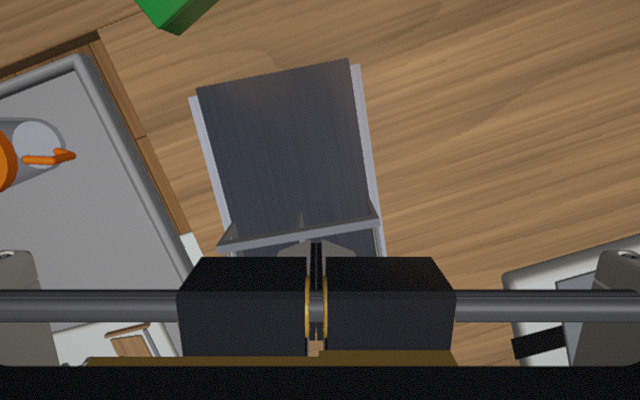

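The wrist view shows the organiser's front deck at (290,150) and the bar at about (300,228). The gripper hides the lanes beyond it, so I'll move 100 mm further out.

Request:
apply_moves --series '[0,0,40,0,0,0,0,40,0,0,0,-10,30,0,0,0,0,0,0,0,0,0,0,0,0]'

```text
time_s: 1.95
tool_pos: [0.6575, 0.1628, 0.2258]
ee_rot: [0.114, 0.699, -0.113, 0.697]
ft_force: [0.1, 0.3, -0.0]
width: 0.0005
```

```bash
python3 - <<'E'
from h import *
s=env.get_state();print(s['time_s'],s['tool_pos'],s['ee_rot'])
cap('wrist','w1')
p=np.load('w1.npz')['p'][100:300,180:420]
cv2.imwrite('pics/w1c.png',cv2.resize(p,None,fx=3,fy=3,interpolation=cv2.INTER_CUBIC)[...,::-1])
E
```

```text
1.95 [0.65748169 0.16283981 0.22582955] [ 0.11362443  0.69864137 -0.11324022  0.69725632]
```

View pics/w1.png

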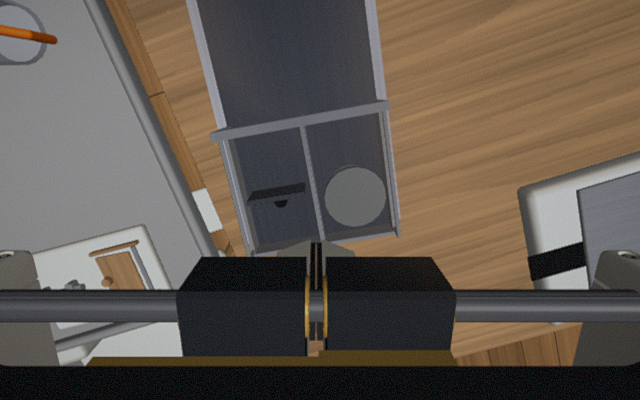

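View pics/w1c.png

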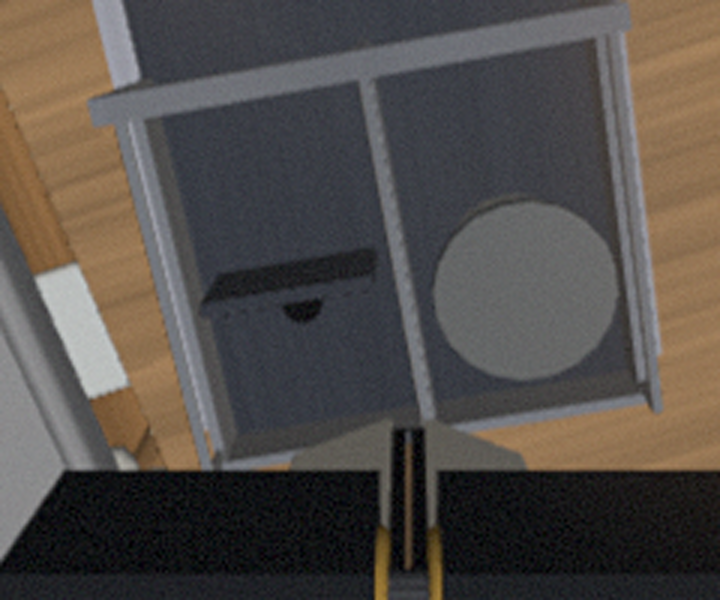

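The close view shows the bar running (90,105)–(625,15) in the crop, with the divider at (370,80)–(430,415). The stop plate is the dark strip at (203,303)–(375,250).

```bash
python3 - <<'E'
from h import *
f=lambda c:((c[0]+.5)/3-.5+180,(c[1]+.5)/3-.5+100)
print(np.load('w1.npz')['world_from_camera'][:3,3])
T={'barL_in(top,+x edge)':((97,125),.071),'barR_in':((630,30),.071),'barL_out':((90,100),.071),'barR_out':((625,3),.071),
'stop topA':((203,303),.046),'stop topB':((375,277),.046),'stop botA':((220,275),.006),'stop botB':((375,250),.006),
'div1':((370,80),.03),'div2':((430,418),.03),'wallout1':((118,122),.03),'wallout2':((205,468),.03),'wallin1':((140,122),.03),'wallin2':((217,458),.03),'backR':((655,405),.03)}
R={}
for n,(c,h) in T.items(): R[n]=onz('w1',*f(c),h); print(n,R[n].round(4))
for a,b in(('barL_in(top,+x edge)','barR_in'),('stop topA','stop topB'),('stop botA','stop botB'),('div1','div2'),('wallout1','wallout2')):
    v=R[b]-R[a]; print(a,np.hypot(*v[:2]),np.degrees(np.arctan2(v[1],v[0])))
E
```

```text
[0.58294001 0.18817877 0.38478078]
barL_in(top,+x edge) [0.593  0.0904 0.071 ]
barR_in [0.6158 0.2433 0.071 ]
barL_out [0.5858 0.0913 0.071 ]
barR_out [0.6083 0.2439 0.071 ]
stop topA [0.6582 0.0927 0.046 ]
stop topB [0.6676 0.1489 0.046 ]
stop botA [0.6591 0.0912 0.006 ]
stop botB [0.668  0.1475 0.006 ]
div1 [0.6088 0.1668 0.03  ]
div2 [0.7266 0.1488 0.03  ]
wallout1 [0.5956 0.0845 0.03  ]
wallout2 [0.7195 0.0662 0.03  ]
wallin1 [0.5978 0.0913 0.03  ]
wallin2 [0.7172 0.0717 0.03  ]
backR [0.747  0.2255 0.03  ]
barL_in(top,+x edge) 0.15459829149941298 81.52115297144809
stop topA 0.05698726140032081 80.49190844422547
stop botA 0.05706684177327313 81.00905834981482
div1 0.11923848611420539 -8.721020567774712
wallout1 0.1252956017680092 -8.394359293423888
```

Organiser: bar centre on the lane line is at about (0.595, 0.130), yaw −8.6°. The stop face is about 68 mm in, so roughly 42 mm of box will stand out at home. Next I go to the lid press point.

Request:
apply_moves --series '[0,-45,2,0.044,0,0,-50,2,0,0,0,-50,2,0,0,0,-50,2,0,0,0,-50,2,0,0,0,-50,2,0,0,0,-50,2,0,0,0,-50,2,0,0]'

```text
time_s: 2.8
tool_pos: [0.5328, -0.2121, 0.2272]
ee_rot: [0.128, 0.695, -0.127, 0.696]
ft_force: [0.6, -0.3, 0.1]
width: 0.0005
```

Request:
apply_moves --series '[0,-30,2,0,0,0,-15,0,0,0,0,0,0,0,0]'

```text
time_s: 3.1
tool_pos: [0.5185, -0.2562, 0.2269]
ee_rot: [0.129, 0.695, -0.129, 0.695]
ft_force: [0.6, 0.6, -0.7]
width: 0.0002
```

```bash
cat >> h.py <<'E'
def to(x,y,z,yaw=None):
    from scipy.spatial.transform import Rotation as R
    s=env.get_state(); M=R.from_quat(s['ee_rot']).as_matrix(); p=np.array(s['tool_pos'])
    cy=np.degrees(np.arctan2(M[1,2],M[0,2]))
    print('t',s['time_s'],'pos',p.round(4),'yaw',cy.round(2),'F',np.round(s['ft_force'],2),'w',s['width'],'shift mm',(M.T@(np.array([x,y,z])-p)*1000).round(1), 'tilt',M[:,0].round(4))
    if yaw is not None: print('turn',np.radians(cy-yaw).round(4))
E
python3 - <<'E'
from h import *
to(.5316,-.2716,.10,-20.9)
cap('wrist','w2')
E
```

```text
t 3.1 pos [ 0.5185 -0.2562  0.2269] yaw -21.11 F [ 0.64  0.64 -0.66] w 0.00023801535124150108 shift mm [126.9  -9.6  17.7] tilt [-1.e-04  0.e+00 -1.e+00]
turn -0.0036
```

View pics/w2.png

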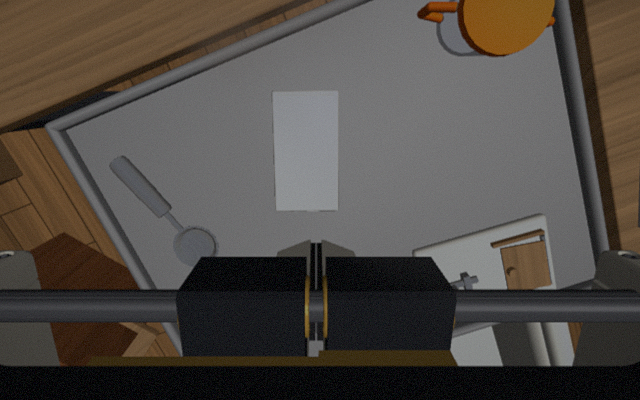

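The wrist view shows the lid as a rectangle, (273,91) to (339,211), with the clip end at the bottom, and the cup at the upper right, (505,25).

```bash
python3 - <<'E'
from h import *
p,d,P=pts('w2')
m=np.zeros((400,640),np.uint8); g=p.min(-1); print(g[150,310],g[150,250])
m[80:225,260:355]=(g[80:225,260:355]>(int(g[150,310])+int(g[150,250]))/2)*255
c=max(cv2.findContours(m,0,2)[0],key=cv2.contourArea)
a=cv2.approxPolyDP(c,6,True)[:,0]; print(a.tolist(), cv2.minAreaRect(c))
for q in a:
    h=.05 if q[1]<150 else .0585
    print(q,onz('w2',*q,h).round(4))
to(.5316,-.2716,.10,-20.9)
E
```

```text
140 110
[[337, 91], [273, 92], [277, 210], [337, 210]] ((305.5, 150.0), (65.0, 120.0), 0.0)
[337  91] [ 0.4528 -0.2081  0.05  ]
[273  92] [ 0.4332 -0.2616  0.05  ]
[277 210] [ 0.5343 -0.2992  0.0585]
[337 210] [ 0.5548 -0.2457  0.0585]
t 3.15 pos [ 0.5196 -0.254   0.2268] yaw -20.95 F [0.61 1.5  0.29] w 0.000309389928377529 shift mm [126.8 -12.3  17.5] tilt [ 4.0e-04  1.2e-03 -1.0e+00]
turn -0.0009
```

Request:
apply_moves --series '[40,-6,9,0,0,40,-5,9,0,0,40,0,0,0,0,30,0,0,0,0,8,0,0,0,0,0,0,0,0,0]'

```text
time_s: 3.75
tool_pos: [0.5325, -0.2693, 0.0677]
ee_rot: [0.128, 0.696, -0.127, 0.695]
ft_force: [0.5, -0.1, 0.4]
width: 0.0006
```

```bash
python3 -c "
from h import *
to(.5325,-.2705,.05,-20.9)"
```

```text
t 3.75 pos [ 0.5325 -0.2693  0.0677] yaw -20.8 F [ 0.47 -0.11  0.41] w 0.0006089621137266925 shift mm [17.7 -1.2  0.5] tilt [-0.0019  0.0026 -1.    ]
turn 0.0017
```

Request:
apply_moves --series '[3,0,0,0,0,3,0,0,0,0,2,0,0,0,0,2,0,0,0,0]'

```text
time_s: 4.15
tool_pos: [0.5329, -0.2731, 0.0598]
ee_rot: [0.129, 0.694, -0.129, 0.696]
ft_force: [-0.1, 1.4, 6.5]
width: 0.0002
```

Request:
apply_moves --series '[1.5,0,0,0,0,1.5,0,0,0,0]'

```text
time_s: 4.35
tool_pos: [0.5332, -0.2732, 0.0571]
ee_rot: [0.129, 0.694, -0.129, 0.696]
ft_force: [-0.7, 1.4, 5.7]
width: 0.001
```

Request:
apply_moves --series '[1,0,0,0,0,1,0,0,0,0]'

```text
time_s: 4.55
tool_pos: [0.5334, -0.2733, 0.0552]
ee_rot: [0.129, 0.694, -0.129, 0.696]
ft_force: [-0.9, -0.1, 6.1]
width: 0.0004
```

Request:
apply_moves --series '[1,0,0,0,0,1,0,0,0,0,1,0,0,0,0]'

```text
time_s: 4.85
tool_pos: [0.5336, -0.2733, 0.0523]
ee_rot: [0.129, 0.694, -0.129, 0.696]
ft_force: [0.2, 1.6, 6.7]
width: 0.0006
```

Request:
apply_moves --series '[1,0,0,0,0,0.7,0,0,0,0]'

```text
time_s: 5.05
tool_pos: [0.5337, -0.2734, 0.0506]
ee_rot: [0.129, 0.694, -0.129, 0.696]
ft_force: [-0.3, 0.5, 7.3]
width: 0.0001
```

Request:
apply_moves --series '[0.7,0,0,0,0]'

```text
time_s: 5.15
tool_pos: [0.5338, -0.2734, 0.0501]
ee_rot: [0.129, 0.694, -0.129, 0.697]
ft_force: [-1.5, 1.3, 10.3]
width: 0.0005
```

Force is starting to rise at 50 mm, so the lid is meeting the rim. I'll keep pressing in small steps.

Request:
apply_moves --series '[0.5,0,0,0,0]'

```text
time_s: 5.25
tool_pos: [0.5338, -0.2734, 0.05]
ee_rot: [0.129, 0.694, -0.129, 0.696]
ft_force: [-1.5, 1.2, 13.2]
width: 0.0006
```

Request:
apply_moves --series '[0.4,0,0,0,0]'

```text
time_s: 5.35
tool_pos: [0.5338, -0.2734, 0.0499]
ee_rot: [0.129, 0.694, -0.129, 0.697]
ft_force: [-2.0, 0.5, 15.0]
width: 0.0004
```

Request:
apply_moves --series '[0.8,0,0,0,0,0,0,0,0,0]'

```text
time_s: 5.55
tool_pos: [0.5338, -0.2735, 0.0496]
ee_rot: [0.129, 0.694, -0.129, 0.697]
ft_force: [-3.2, 1.9, 16.1]
width: 0.0
```

Request:
apply_moves --series '[-4,0,0,0,0,-20,0,0,0,0,-40,0,0,0,40,-45,0,0,0,91,-40,0,0,0,91,-18,0,0,0,91,0,0,0,0,91,0,0,0,0,91]'

```text
time_s: 6.35
tool_pos: [0.5317, -0.2727, 0.2134]
ee_rot: [0.129, 0.695, -0.129, 0.695]
ft_force: [0.0, 0.8, -0.9]
width: 0.0437
```

```bash
python3 - <<'E'
from h import *
to(.5325,-.2705,.05,-20.9)
cap('wrist','w3'); cap('scene','s1')
p,d,P=pts('w3'); g=p.min(-1)
m=np.zeros((400,640),np.uint8); m[60:235,240:375]=(g[60:235,240:375]>125)*255
c=max(cv2.findContours(m,0,2)[0],key=cv2.contourArea)
a=cv2.approxPolyDP(c,6,True)[:,0]; print(a.tolist(), cv2.minAreaRect(c))
for q in cv2.boxPoints(cv2.minAreaRect(c)): print(q,onz('w3',*q,.05).round(4))
m2=np.zeros((400,640),np.uint8); 
p2=np.load('s1.npz')['p'][155:220,220:290]
cv2.imwrite('pics/s1c.png',cv2.resize(p2,None,fx=8,fy=8,interpolation=cv2.INTER_CUBIC)[...,::-1])
E
```

```text
t 6.35 pos [ 0.5317 -0.2727  0.2134] yaw -21.03 F [ 0.05  0.77 -0.92] w 0.04366831438761271 shift mm [ 1.634e+02  2.300e+00 -1.000e-01] tilt [-0. -0. -1.]
turn -0.0023
[[351, 69], [283, 70], [287, 193], [349, 192]] ((317.4999694824219, 130.49998474121094), (68.99998474121094, 124.99998474121094), -0.0)
[282.99997 192.99997] [ 0.5305 -0.3047  0.05  ]
[282.99997  67.99999] [ 0.4302 -0.2631  0.05  ]
[351.99997  68.     ] [ 0.4509 -0.2091  0.05  ]
[351.99997 192.99997] [ 0.5534 -0.2452  0.05  ]
```

View pics/s1c.png

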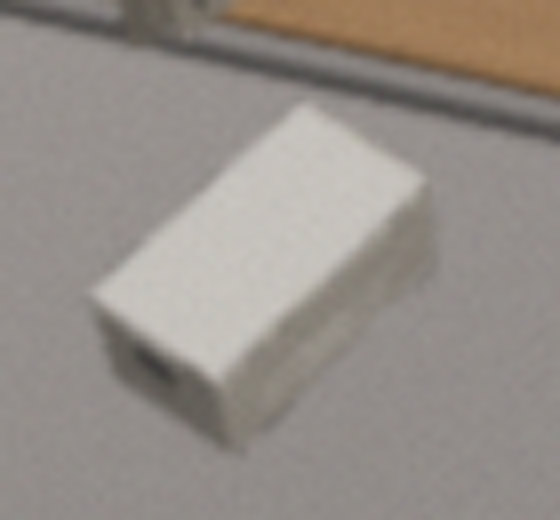

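View pics/w3.png

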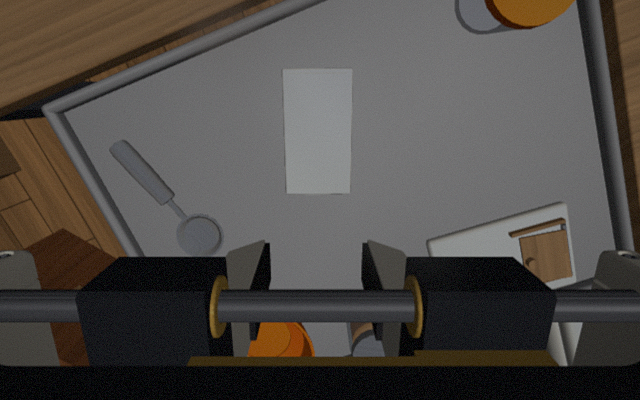

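The scene crop shows the lid lying flush, with no gap at the clip end. The wrist view shows the box at (283,68)–(352,193), unmoved. I'll now go over its rear part to grip.

Request:
apply_moves --series '[20,1,-40,0,91,40,1,-39,0,91,40,0,0,0,91,20,0,0,0,91,0,0,0,0,91,0,0,0,0,91]'

```text
time_s: 7.05
tool_pos: [0.4623, -0.2438, 0.097]
ee_rot: [0.129, 0.696, -0.129, 0.694]
ft_force: [0.2, -0.3, -0.1]
width: 0.0905
```

```bash
python3 -c "
from h import *
to(.4586,-.2429,.007,-20.9)"
```

```text
t 7.05 pos [ 0.4623 -0.2438  0.097 ] yaw -21.01 F [ 0.17 -0.33 -0.14] w 0.09047844179683685 shift mm [90.  -0.5 -3.5] tilt [-0.0021  0.0011 -1.    ]
turn -0.002
```

Request:
apply_moves --series '[30,0,-3,0,91,30,0,0,0,91,20,0,0,0,91,9,0,0,0,91,0,0,0,0,91]'

```text
time_s: 7.55
tool_pos: [0.4602, -0.243, 0.0087]
ee_rot: [0.129, 0.695, -0.129, 0.695]
ft_force: [0.6, 0.0, 1.1]
width: 0.0912
```

```bash
python3 -c "
from h import *
to(.4586,-.2429,.007,-20.9)"
```

```text
t 7.55 pos [ 0.4602 -0.243   0.0087] yaw -21.01 F [0.57 0.   1.1 ] w 0.0911724854873291 shift mm [ 1.7 -0.5 -1.5] tilt [-6.e-04  3.e-04 -1.e+00]
turn -0.0019
```

Request:
apply_moves --series '[2,0,-1,0,91,0,0,0,0,40,0,0,0,0,40,0,0,0,0,40,0,0,0,0,40,0,0,0,0,40,0,0,0,0,40,0,0,0,0,40]' --force 35

```text
time_s: 8.35
tool_pos: [0.4593, -0.2428, 0.0071]
ee_rot: [0.129, 0.695, -0.129, 0.695]
ft_force: [-1.2, -0.2, 5.2]
width: 0.0603
```

Request:
apply_moves --series '[-2,0,0,0,40,-3,0,0,0,40,-5,0,0,0,40,-10,0,0,0,40,0,0,0,0,40]'

```text
time_s: 8.85
tool_pos: [0.4601, -0.2431, 0.0282]
ee_rot: [0.129, 0.694, -0.129, 0.696]
ft_force: [1.1, 0.3, -3.2]
width: 0.0597
```

```bash
python3 -c "
from h import *
to(.4586,-.2429,.007,-20.9)
cap('scene','s2');p2=np.load('s2.npz')['p'][130:220,200:300]
cv2.imwrite('pics/s2c.png',cv2.resize(p2,None,fx=6,fy=6,interpolation=cv2.INTER_CUBIC)[...,::-1])"
```

```text
t 8.85 pos [ 0.4601 -0.2431  0.0282] yaw -21.02 F [ 1.07  0.33 -3.25] w 0.059664527144085135 shift mm [21.2 -0.4 -1.5] tilt [ 0.0021 -0.001  -1.    ]
turn -0.0021
```

View pics/s2c.png

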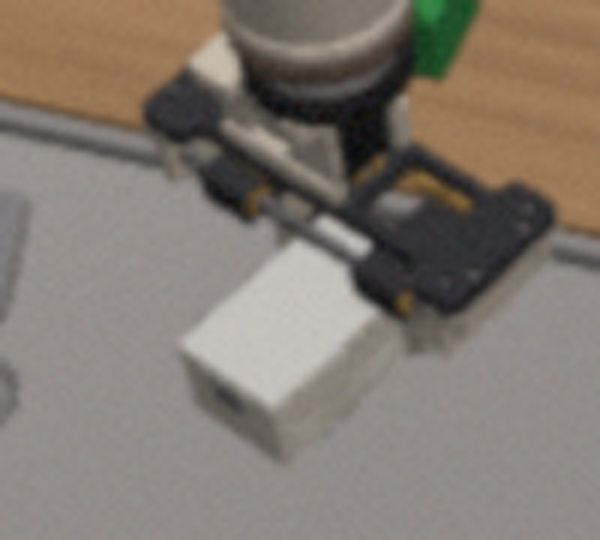

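Request:
apply_moves --series '[-15,0,0,0,40,-30,0,0,0,40,-35,0,0,0,40,-30,0,0,0,40,-15,15,-4,0,40,0,30,-9,0,40,0,40,-11,0,40,0,40,-12,0,40]'

```text
time_s: 9.7
tool_pos: [0.4702, -0.1122, 0.1521]
ee_rot: [0.13, 0.695, -0.13, 0.695]
ft_force: [-0.2, 0.2, -3.3]
width: 0.0596
```

Request:
apply_moves --series '[0,40,-12,0,40,0,40,-12,0,40,0,40,-11,-0.03,40,0,40,-11,-0.06,40,0,30,-9,-0.06,40,0,20,-6,-0.06,40,0,10,0,0,40,0,0,0,0,40]'

```text
time_s: 10.5
tool_pos: [0.4832, 0.1155, 0.1517]
ee_rot: [0.055, 0.705, -0.055, 0.705]
ft_force: [0.1, -0.5, -2.8]
width: 0.0598
```

```bash
python3 -c "
from h import *
to(.4932,.1450,.06,-8.6)"
```

```text
t 10.5 pos [0.4832 0.1155 0.1517] yaw -8.96 F [ 0.09 -0.46 -2.81] w 0.05976089729755974 shift mm [91.8 30.7  5.3] tilt [ 0.e+00  1.e-04 -1.e+00]
turn -0.0063
```

Request:
apply_moves --series '[20,20,3,-0.006,40,30,10,2,0,40,25,0,0,0,40,10,0,0,0,40,0,0,0,0,40]'

```text
time_s: 11.0
tool_pos: [0.4916, 0.1413, 0.0653]
ee_rot: [0.053, 0.706, -0.055, 0.704]
ft_force: [-0.7, -0.1, -3.1]
width: 0.0596
```

```bash
python3 -c "
from h import *
cap('scene','s3');cap('top','t3')
to(.4932,.1450,.013,-8.6)
p2=np.load('s3.npz')['p'][160:310,320:460]
cv2.imwrite('pics/s3c.png',cv2.resize(p2,None,fx=4,fy=4,interpolation=cv2.INTER_CUBIC)[...,::-1])
p2=np.load('t3.npz')['p'][95:220,170:290]
cv2.imwrite('pics/t3c.png',cv2.resize(p2,None,fx=4.7,fy=4.7,interpolation=cv2.INTER_CUBIC)[...,::-1])
"
```

```text
t 11.1 pos [0.4934 0.1426 0.0674] yaw -8.76 F [ 0.03  0.37 -2.16] w 0.05979979015789052 shift mm [54.4  2.3 -0.6] tilt [ 6.e-04 -4.e-04 -1.e+00]
turn -0.0028
```

View pics/s3c.png

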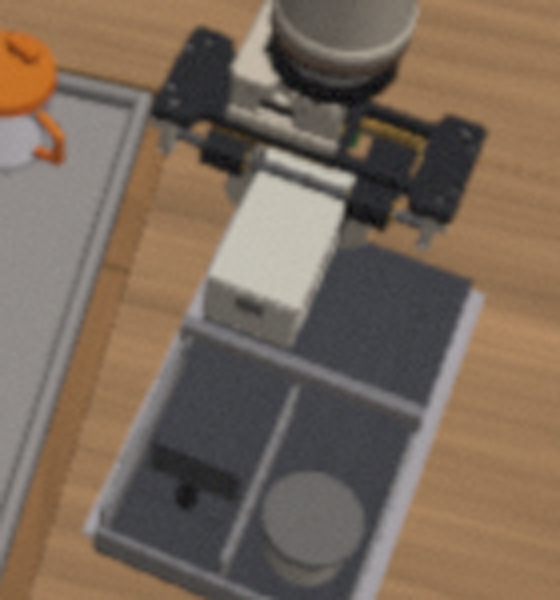

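View pics/t3c.png

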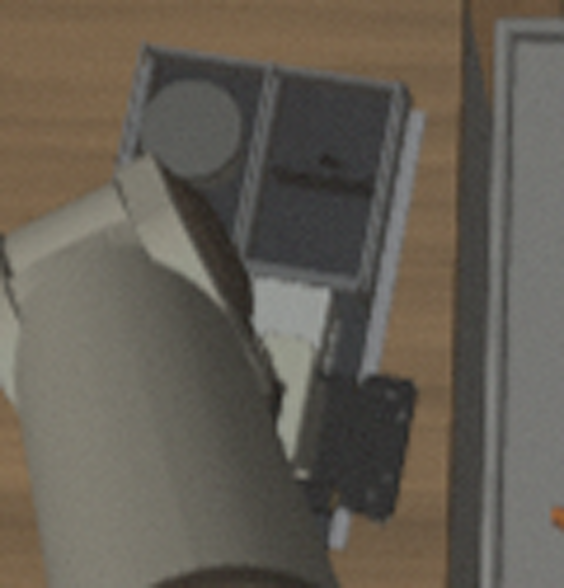

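The scene crop shows the box held level over the front deck, its front top edge running from (205,283) to (298,310), lined up with the empty lane.

```bash
python3 -c "
from h import *
f=lambda c:((c[0]+.5)/4-.5+320,(c[1]+.5)/4-.5+160)
O=np.array([.595,.1296]);ex=np.array([.9888,-.1495]);ey=np.array([.1495,.9888])
for c in((207,281),(298,311),(347,192),(262,155)):
    q=onz('s3',*f(c),.11)[:2]; print(q,'org',((q-O)@ex).round(4),((q-O)@ey).round(4))
g=lambda c:((c[0]+.5)/4.7-.5+170,(c[1]+.5)/4.7-.5+95)
for c in((258,278),(331,289)):
    q=onz('t3',*g(c),.11)[:2]; print(q,'org',((q-O)@ex).round(4),((q-O)@ey).round(4))
f2=lambda c:((c[0]+.5)/4-.5+320,(c[1]+.5)/4-.5+160)
for c in ((185,325),(420,412)):
    q=onz('s3',*f(c),.071)[:2]; print('bar s',q,((q-O)@ex).round(4),((q-O)@ey).round(4))
p2=np.load('t3.npz')['p'][140:185,210:260]
cv2.imwrite('pics/t3d.png',cv2.resize(p2,None,fx=12,fy=12,interpolation=cv2.INTER_CUBIC)[...,::-1])
"
```

```text
[0.5841161  0.09875268] org -0.0062 -0.0321
[0.58927266 0.15549871] org -0.0095 0.0248
[0.49499663 0.16798508] org -0.1046 0.023
[0.4818933  0.11110132] org -0.1091 -0.0352
[0.58241964 0.13830999] org -0.0137 0.0067
[0.5768897  0.09791751] org -0.0132 -0.034
bar s [0.59436794 0.09057542] 0.0052 -0.0387
bar s [0.61311561 0.23925654] 0.0015 0.1111
```

View pics/t3d.png

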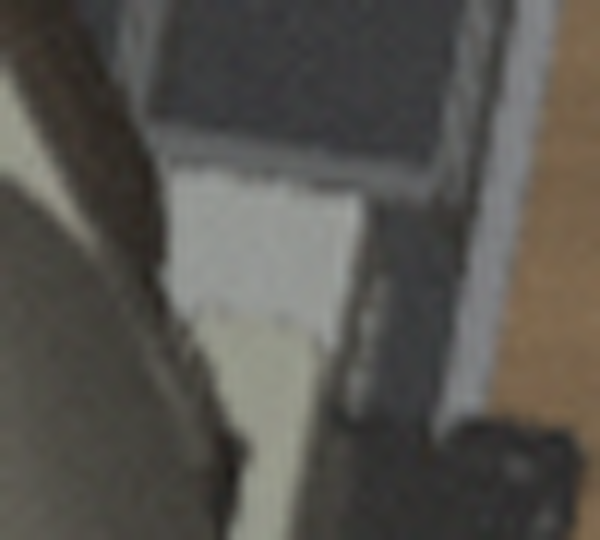

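Both views put the box 3–4 mm to the −y side, so I'll shift it +3.5 mm and lower it to the deck.

Request:
apply_moves --series '[15,3.5,0,0,40,20,0,0,0,40,10,0,0,0,40,3,0,0,0,40,0,0,0,0,40]'

```text
time_s: 11.6
tool_pos: [0.493, 0.1473, 0.0186]
ee_rot: [0.053, 0.705, -0.053, 0.705]
ft_force: [-0.5, 0.1, -2.3]
width: 0.06
```

Request:
apply_moves --series '[1.5,0,0,0,40,1,0,0,0,40]'

```text
time_s: 11.8
tool_pos: [0.4938, 0.1475, 0.0169]
ee_rot: [0.053, 0.705, -0.053, 0.706]
ft_force: [0.7, -0.4, -2.2]
width: 0.0595
```

Request:
apply_moves --series '[1,0,0,0,40,1,0,0,0,40]'

```text
time_s: 12.0
tool_pos: [0.4934, 0.1473, 0.0146]
ee_rot: [0.053, 0.705, -0.053, 0.705]
ft_force: [0.3, -0.7, -2.7]
width: 0.06
```

Request:
apply_moves --series '[1,0,0,0,40,0.5,0,0,0,40]'

```text
time_s: 12.2
tool_pos: [0.4932, 0.1473, 0.0131]
ee_rot: [0.053, 0.705, -0.053, 0.705]
ft_force: [-3.2, -1.2, 6.5]
width: 0.0601
```

Contact with the deck. I'll release so it settles flat, then check its pose.

Request:
apply_moves --series '[0,0,0,0,66,0,0,0,0,66,0,0,0,0,66]'

```text
time_s: 12.5
tool_pos: [0.4935, 0.1474, 0.013]
ee_rot: [0.053, 0.705, -0.053, 0.705]
ft_force: [-0.9, -0.5, 0.7]
width: 0.0658
```

```bash
python3 -c "
from h import *
cap('scene','s4');cap('top','t4')
to(.4932,.1450,.013,-8.6)
p2=np.load('s4.npz')['p'][180:280,350:450]
cv2.imwrite('pics/s4c.png',cv2.resize(p2,None,fx=6,fy=6,interpolation=cv2.INTER_CUBIC)[...,::-1])
p2=np.load('t4.npz')['p'][140:185,210:260]
cv2.imwrite('pics/t4d.png',cv2.resize(p2,None,fx=12,fy=12,interpolation=cv2.INTER_CUBIC)[...,::-1])
"
```

```text
t 12.6 pos [0.4933 0.1474 0.0129] yaw -8.64 F [-0.11  0.64  0.22] w 0.06599564922258089 shift mm [-0.1 -2.4  0.2] tilt [ 3.e-04  2.e-04 -1.e+00]
turn -0.0006
```

View pics/s4c.png

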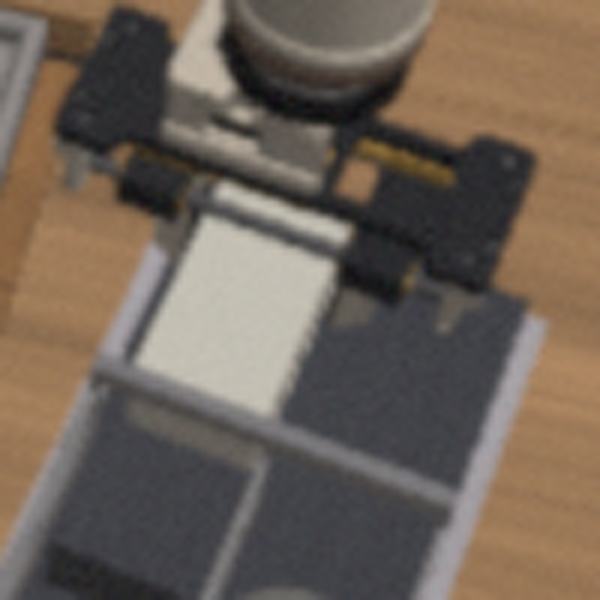

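View pics/t4d.png

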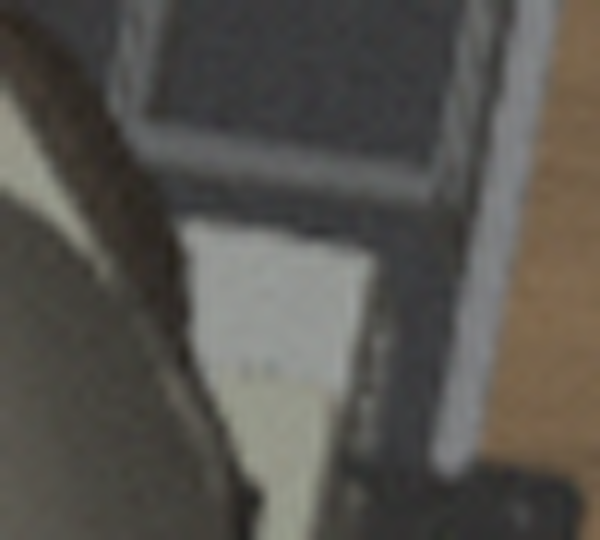

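The scene crop shows the box on the deck with its front edge just behind the bar, at (135,365)–(275,415). In the top view its front edge is at (190,225)–(375,255). I'll check its lateral position.

```bash
python3 -c "
from h import *
O=np.array([.595,.1296]);ex=np.array([.9888,-.1495]);ey=np.array([.1495,.9888])
f=lambda c:((c[0]+.5)/6-.5+350,(c[1]+.5)/6-.5+180)
g=lambda c:((c[0]+.5)/12-.5+210,(c[1]+.5)/12-.5+140)
def o(t,uv,h): q=onz(t,*uv,h)[:2]; return ((q-O)@ex*1000).round(1),((q-O)@ey*1000).round(1)
for c in((137,360),(275,412),(350,240),(205,210)): print('s',o('s4',f(c),.056))
for c in((190,222),(377,252),(347,385)): print('t',o('t4',g(c),.056))
for c in((440,190),(150,128)): print('bar t',o('t4',g(c),.071))
for c in((97,365),(455,497)): print('bar s',o('s4',f(c),.071))
"
```

```text
s (np.float64(-14.1), np.float64(-27.5))
s (np.float64(-15.1), np.float64(33.4))
s (np.float64(-109.7), np.float64(33.9))
s (np.float64(-97.8), np.float64(-28.5))
t (np.float64(-13.1), np.float64(13.5))
t (np.float64(-12.9), np.float64(-29.2))
t (np.float64(-44.0), np.float64(-28.3))
bar t (np.float64(0.2), np.float64(-43.0))
bar t (np.float64(3.4), np.float64(23.3))
bar s (np.float64(4.1), np.float64(-39.5))
bar s (np.float64(0.2), np.float64(112.7))
```

Request:
apply_moves --series '[0,0,0,0,50,0,0,0,0,50,0,0,0,0,50]' --force 14

```text
time_s: 12.9
tool_pos: [0.4932, 0.1473, 0.0128]
ee_rot: [0.053, 0.705, -0.053, 0.705]
ft_force: [-0.3, -0.2, 0.4]
width: 0.0602
```

Request:
apply_moves --series '[0,-1.5,2,0,50,0,-1.5,3,0,50,0,0,3,0,50,0,0,3,0,50]'

```text
time_s: 13.3
tool_pos: [0.5035, 0.1425, 0.0128]
ee_rot: [0.053, 0.705, -0.053, 0.705]
ft_force: [-3.2, 0.1, 3.9]
width: 0.0598
```

Request:
apply_moves --series '[0,0,3,0,50,0,0,4,0,50,0,0,4,0,50]'

```text
time_s: 13.6
tool_pos: [0.5147, 0.141, 0.0128]
ee_rot: [0.053, 0.705, -0.053, 0.705]
ft_force: [-3.2, 1.6, 3.7]
width: 0.0604
```

```bash
python3 -c "
from h import *
cap('scene','s5')
to(.5732,.1329,.013,-8.6)
p2=np.load('s5.npz')['p'][180:280,350:450]
cv2.imwrite('pics/s5c.png',cv2.resize(p2,None,fx=6,fy=6,interpolation=cv2.INTER_CUBIC)[...,::-1])
"
```

```text
t 13.65 pos [0.5157 0.1407 0.0128] yaw -8.67 F [-1.39  1.55  3.17] w 0.05998611874777125 shift mm [-0.1  0.9 58. ] tilt [ 1.e-03  1.e-04 -1.e+00]
turn -0.0013
```

View pics/s5c.png

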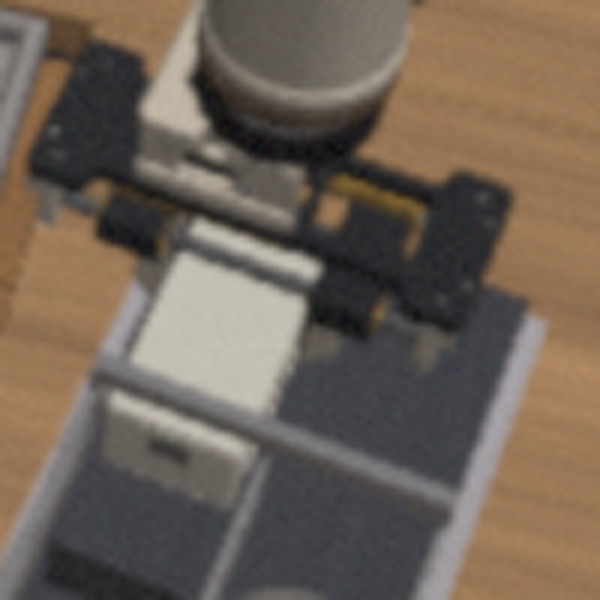

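The front end is past the bar at (105,400)–(255,450), lid beneath it, with gaps on both sides. I'll continue.

Request:
apply_moves --series '[0,0,4,0,50,0,0,5,0,50,0,0,5,0,50,0,0,5,0,50,0,0,5,0,50]'

```text
time_s: 14.15
tool_pos: [0.5384, 0.1373, 0.0128]
ee_rot: [0.053, 0.705, -0.053, 0.705]
ft_force: [-3.6, 0.0, 5.1]
width: 0.0599
```

Request:
apply_moves --series '[0,0,5,0,50,0,0,5,0,50,0,0,4,0,50,0,0,3,0,50]'

```text
time_s: 14.55
tool_pos: [0.5553, 0.1348, 0.0128]
ee_rot: [0.053, 0.705, -0.053, 0.705]
ft_force: [-3.9, 0.5, 6.8]
width: 0.0597
```

Request:
apply_moves --series '[0,0,2,0,50,0,0,2,0,50]'

```text
time_s: 14.75
tool_pos: [0.559, 0.1342, 0.0128]
ee_rot: [0.053, 0.705, -0.053, 0.705]
ft_force: [-3.9, 0.6, 4.7]
width: 0.0598
```

Request:
apply_moves --series '[-0.4,0,2,0,50,0,0,2,0,50,0,0,1.5,0,50]'

```text
time_s: 15.05
tool_pos: [0.5647, 0.1331, 0.0128]
ee_rot: [0.053, 0.705, -0.053, 0.705]
ft_force: [-0.7, 0.1, -1.1]
width: 0.0604
```

Request:
apply_moves --series '[0,0,1.5,0,50,0,0,1,0,50]'

```text
time_s: 15.25
tool_pos: [0.5671, 0.1328, 0.0129]
ee_rot: [0.053, 0.705, -0.053, 0.705]
ft_force: [-0.2, -0.1, -3.1]
width: 0.06
```

Request:
apply_moves --series '[0,0,1,0,50,0,0,1,0,50]'

```text
time_s: 15.45
tool_pos: [0.5689, 0.1326, 0.013]
ee_rot: [0.053, 0.705, -0.053, 0.705]
ft_force: [-0.1, -0.5, -2.7]
width: 0.0599
```

Request:
apply_moves --series '[0.1,0,0.8,0,50,0,0,0.8,0,50]'

```text
time_s: 15.65
tool_pos: [0.5704, 0.1325, 0.0131]
ee_rot: [0.053, 0.705, -0.053, 0.705]
ft_force: [0.0, -0.1, -3.2]
width: 0.0597
```

Request:
apply_moves --series '[0,0,0.8,0,50,0,0,0.8,0,50]'

```text
time_s: 15.85
tool_pos: [0.572, 0.1323, 0.0131]
ee_rot: [0.053, 0.705, -0.053, 0.705]
ft_force: [0.0, -0.3, -1.6]
width: 0.06
```

Request:
apply_moves --series '[0,0,0.7,0,50]'

```text
time_s: 15.95
tool_pos: [0.5726, 0.1322, 0.0131]
ee_rot: [0.053, 0.705, -0.053, 0.705]
ft_force: [-1.7, 0.6, -1.7]
width: 0.0603
```

Request:
apply_moves --series '[0,0,0.7,0,50]'

```text
time_s: 16.05
tool_pos: [0.5726, 0.1321, 0.013]
ee_rot: [0.053, 0.706, -0.053, 0.705]
ft_force: [-2.7, 0.2, -2.2]
width: 0.0598
```

Request:
apply_moves --series '[0,0,0.7,0,50]'

```text
time_s: 16.15
tool_pos: [0.5727, 0.1321, 0.0129]
ee_rot: [0.053, 0.706, -0.053, 0.704]
ft_force: [-6.2, -0.3, 1.1]
width: 0.06
```

Request:
apply_moves --series '[0,0,0.7,0,50]'

```text
time_s: 16.25
tool_pos: [0.5727, 0.1321, 0.0129]
ee_rot: [0.053, 0.706, -0.053, 0.704]
ft_force: [-7.9, -0.9, 3.3]
width: 0.0599
```

It is up against the stop: stalled at 8 N, right where the camera put it. I'll ease off, lower slightly and release, opening only partly so as not to touch the divider posts.

Request:
apply_moves --series '[0,0,-1,0,50,0.2,0,-0.3,0,50]'

```text
time_s: 16.45
tool_pos: [0.5727, 0.1321, 0.0128]
ee_rot: [0.053, 0.706, -0.053, 0.705]
ft_force: [-3.0, -0.8, 1.1]
width: 0.0597
```

Request:
apply_moves --series '[0,0,0,0,70,0,0,0,0,72,0,0,0,0,74,0,0,0,0,74,0,0,0,0,74]'

```text
time_s: 16.95
tool_pos: [0.5739, 0.1321, 0.0131]
ee_rot: [0.053, 0.705, -0.053, 0.705]
ft_force: [1.0, -0.1, 0.2]
width: 0.0737
```

Request:
apply_moves --series '[-10,0,0,0,74,-20,0,0,0,74,-30,0,0,0,74,-40,0,0,0,74,-40,0,0,0,74,-40,0,20,0,74,-20,0,40,0,74,0,0,30,0,74]'

```text
time_s: 17.75
tool_pos: [0.6668, 0.1186, 0.2194]
ee_rot: [0.054, 0.702, -0.053, 0.709]
ft_force: [0.5, -0.3, 0.3]
width: 0.074
```

Request:
apply_moves --series '[0,0,10,0,74,0,0,0,0,74,0,0,0,0,74]'

```text
time_s: 18.05
tool_pos: [0.6707, 0.1176, 0.2121]
ee_rot: [0.053, 0.706, -0.053, 0.704]
ft_force: [-0.3, -0.2, 0.2]
width: 0.0738
```

```bash
python3 -c "
from h import *
to(.65,.13,.2,-8.6)
cap('wrist','w6');cap('scene','s6')
p2=np.load('s6.npz')['p'][180:330,320:470]
cv2.imwrite('pics/s6c.png',cv2.resize(p2,None,fx=4,fy=4,interpolation=cv2.INTER_CUBIC)[...,::-1])
"
```

```text
t 18.05 pos [0.6707 0.1176 0.2121] yaw -8.59 F [-0.34 -0.21  0.15] w 0.07376971571178993 shift mm [ 12.2   9.2 -22.3] tilt [-2.5e-03  2.0e-04 -1.0e+00]
turn 0.0001
```

View pics/w6.png

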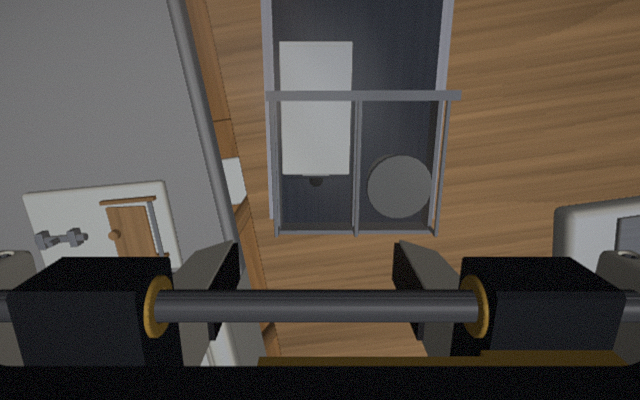

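View pics/s6c.png

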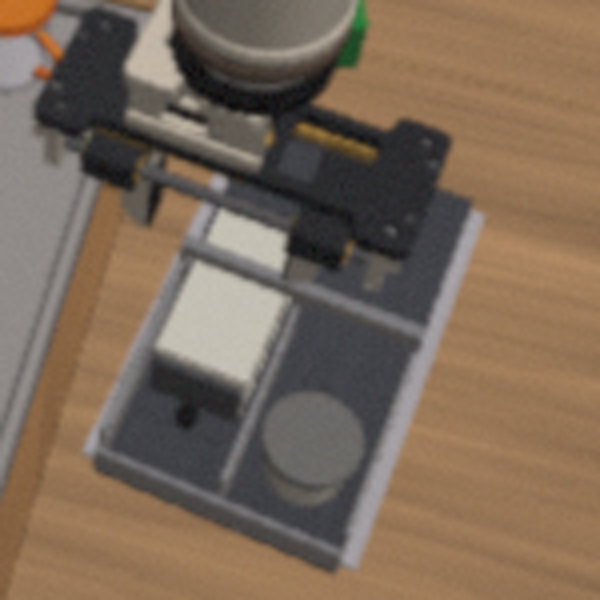

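In both views the box lies straight in the lane under the bar with its lid shut, and its front end is at the stop. The stop's knob is at image pixel (366.8,283.7) against (366.2,283.7) before. One last numeric check:

```bash
python3 -c "
from h import *
O=np.array([.595,.1296]);ex=np.array([.9888,-.1495]);ey=np.array([.1495,.9888])
def o(t,u,v,h): q=onz(t,u,v,h)[:2]; return ((q-O)@ex*1000).round(1),((q-O)@ey*1000).round(1)
for u,v in((282,176),(350,176),(352,42),(280,42)): print(o('w6',u,v,.056))
def knob(t):
    p=np.load(t+'.npz')['p'][274:294,355:380].astype(int).sum(-1); ys,xs=np.where(p<p.min()+30); return xs.mean()+355,ys.mean()+274
print(knob('s0'),knob('s3'),knob('s6'))
a,b=[np.load(t+'.npz')['p'].astype(int) for t in('s0','s6')]
m=(np.abs(a-b).sum(-1)>90).astype(np.uint8); n,l,st,c=cv2.connectedComponentsWithStats(m)
for i in range(1,n):
    if st[i,4]>15: print(st[i],c[i].round())
"
```

```text
(np.float64(70.0), np.float64(-30.7))
(np.float64(70.0), np.float64(30.1))
(np.float64(-40.5), np.float64(28.7))
(np.float64(-40.5), np.float64(-29.3))
(np.float64(366.3125), np.float64(283.25)) (np.float64(366.38461538461536), np.float64(283.53846153846155)) (np.float64(366.05882352941177), np.float64(283.29411764705884))
[ 363    0   76  124 5863] [399.  57.]
[360  17   3  13  17] [361.  23.]
[625  62  15  21 226] [633.  73.]
[596  76  19  13  99] [604.  81.]
[ 359   84   73  100 1708] [382. 140.]
[631  86   9   6  27] [635.  89.]
[587  90  37  32 366] [601. 102.]
[614  90  26  13 117] [627.  96.]
[625 103  15   7  40] [632. 106.]
[384 111  11  11  44] [387. 117.]
[633 131   7   9  16] [636. 135.]
[386 158  33  39 861] [398. 175.]
[232 169  40  33 614] [252. 184.]
[ 352  177   81   50 1199] [388. 205.]
[ 328  181   93   69 1403] [357. 216.]
[233 195  16  16 103] [240. 202.]
[377 211   6   6  26] [379. 214.]
[380 217   6   5  20] [382. 219.]
[393 238  12   9  59] [398. 242.]
[358 245  35  35 701] [375. 261.]
```

```bash
python3 -c "
from h import *
print(env.finish_job())"
```

```text
the job is handed in; nothing more can be done
None
```

The snack box is put away: its lid is shut, and it sits lengthwise in the empty lane, under the bar and up against the back stop. I handed the job in at about 18 s, with the gripper clear above the organiser.

- **Lid:** I pressed it at the clip end. It gave at about 7 N, then met the rim solidly at 50 mm height, with a reading of 16 N. The camera showed no gap left.
- **Box:** I set it down in front of the bar, shifted it about 3 mm sideways to line up with the lane, and slid it in with a light grip. It came up against the stop at about 8 N, where the camera had put the stop (about 68 mm in). I eased off to 3 N and let go.

**Last checks:**
- **Position:** The box spans about −40 to +70 mm along the lane, centred to within about 1 mm. The front end reads 2 mm beyond the stop's measured face, which is within the calibration error.
- **Stop:** Its knob is within half a pixel of where it started, so the stop has not moved.
- **Other things:** The picture comparison showed changes only at the box, at the arm, and in places I put down to the arm's view or shadow. That includes the area of one green look-alike, which the arm partly hides. I did not measure each object separately.
- **Disagreement:** The camera views differed by 2–4 mm on where the box sat sideways before the slide. It went in without catching on the posts or the bar.

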